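# Hold the blow-dry lever on two spice jars

### The job

Stand the two washed spice jars, which wait at the left and at the right of the blow-dry stand, upright in the stand, one to a cell (any of its three cells), and let go of them. Then press the stand's spring-loaded lever down with the fingertips until it is level, in line with the middle of the three gauge pegs, never as far as the lowest peg; hold it steadily there for three seconds and finish the program still holding it, because the blower only runs while the lever is held. Leave the other things on the surface where they are.

Things in the scene. Friction and masses are not known exactly. Their poses are not given: they have to be found in the camera images.
- drier: fixed drying stand, 130 (x) x 254 (y) mm: grey plinth, top at z 20 mm, with an aluminium crate of three cells in a row along y (60 x 172 mm outside, walls 4 mm thick, rims at z 65 mm) and a lever housing at its right (-y) end. Origin on the worktop under its middle; x away from the robot, y left, z up; yaw within 0.25 rad
- middle_peg (a point): free end of the middle of three small steel pegs, one above another on the upright gauge plate at the outer (-y) side of the lever (plate's top at z 138 mm); this peg is 100 mm above the worktop and marks the lever's level position; the upper peg marks free, the lowest fully down; axes as drier
- cell_0 (a point): centre of the floor of the left (+y) cell of the crate, 20 mm above the worktop; each cell is 52 x 52 mm inside and its walls rise 45 mm above this floor; axes as drier
- cell_1 (a point): centre of the floor of the middle cell of the crate, 20 mm above the worktop; each cell is 52 x 52 mm inside and its walls rise 45 mm above this floor; axes as drier
- cell_2 (a point): centre of the floor of the right (-y, next to the lever) cell of the crate, 20 mm above the worktop; each cell is 52 x 52 mm inside and its walls rise 45 mm above this floor; axes as drier
- lever (a joint): spring-loaded lever, rad of downward travel: 0 = free, slanting 0.38 rad up toward the robot; 0.38 = level, at the middle peg (wanted); 0.75 = stop, at the lowest peg. It turns about a pivot along the stand's y axis and points to the stand's -x. It springs back when let go. Vertical force at the pad: about 4 N to start it, 8 N at level, 13 N at the stop.
- lever_pad (a point): centre of the top face of the lever's black finger pad (40 x 38 mm, 12 mm thick), 100 mm from the pivot along the lever and 6 mm above its centre line; it moves with the lever: 142 mm above the worktop when free, 106 mm when level
- pivot (a point): lever pivot axis, 100 mm above the worktop, fixed to the stand; axes as drier
- jar_a: round spice jar with a dark cap, 41 mm diameter, 105 mm tall, 0.11 kg (varies), standing upright near the front of the surface, to the left or the right of the stand (not one of the spice jars at the back wall); origin at the centre of its underside, z up
- jar_b: second spice jar of the same shape and size (41 mm diameter, 105 mm tall), on the other side of the stand; origin at the centre of its underside, z up
- garlic: garlic bulb, 53 mm, loose, to be left alone; origin at its underside
- espresso_cup: white espresso cup, 63 x 84 x 57 mm, loose, to be left alone; origin at its underside
- salt_mill: pale wooden salt mill, 54 mm diameter, 170 mm tall, loose, to be left alone; origin at its underside
- mug: spotted mug, 82 x 114 x 91 mm, loose, to be left alone; origin at its underside
- tin: short food tin, 75 mm diameter, 58 mm tall, loose, to be left alone; origin at its underside
There are look-alikes about, which are no part of the job. Leave any orange look-alike of the jar_b alone. Leave any purple look-alike of the jar_a alone.

How it is judged:
On the way, in this order (a step that is already met when the one before it is completed fails the run):
1. both jars stand upright in cells of the crate, released ((distance between jar_a and cell_0 below 0.012 m or distance between jar_a and cell_1 below 0.012 m or distance between jar_a and cell_2 below 0.012 m) and angle between each of jar_a, jar_b's own z axis and vertical below 0.1 rad and contact force between the fingers and jar_a below 0.1 N and (distance between jar_b and cell_0 below 0.012 m or distance between jar_b and cell_1 below 0.012 m or distance between jar_b and cell_2 below 0.012 m) and contact force between the fingers and jar_b below 0.1 N), for 0.2 s.
2. the fingertips hold the lever level for two and a half seconds (all of step 1 and value of joint lever between 0.29 and 0.47 rad and contact force between the fingers and lever above 2 N), for 2.5 s.
At the end, for the whole second after the job is handed in: Each jar stands on the floor of a cell (origin within 12 mm of the cell's floor centre), within 0.1 rad of upright and not touched by the fingers; the lever is between 0.29 and 0.47 rad (level within 5 degrees), pressed by the fingers with more than 2 N, and stays so through the last second (all of step 2); the arm keeps its last pose, push and grip.
It fails at once if the lever is pushed down to the lowest peg (beyond 0.70 rad) (value of joint lever above 0.7 rad).
It fails at once if a bystander is moved more than 40 mm or knocked over (distance of any of garlic, espresso_cup, salt_mill, mug, tin from where it was at the start of the episode above 0.04 m or angle between any of espresso_cup, salt_mill, mug, tin's own z axis and vertical above 0.5 rad).
It also fails if it takes over 64 s, if anything falls off the work surface, if the arm or the gripper's body presses on something with over 40 N, if the wrist force passes 120 N, or if a joint passes its speed limit or range.

### The arm

A 6-joint arm with a two-finger parallel gripper is mounted at the origin on a cart in front of the work surface, level with it; the furniture and walls round the work are solid. World frame = base frame: x ahead of the robot, y to its left, z up, the work surface at z = 0. Lengths are in m, angles in rad, forces in N, time in s.
With the tool pointing down it reaches from about 0.3 to 0.75 m from the base axis. Payload 8.5 kg.
Tool frame: the origin (TCP) lies on the centre line of the jaws, within the pads' length; the fingertips stand 8 mm ahead of it and the grasp point (between the pads) lies 11 mm behind it; z points along the fingers, y is the line along which they close (so a half turn about z gives the same grasp; the last joint's range is limited). The gripper opens to 85 mm and grips with 20 to 120 N. Pads are 22 mm wide; open, the fingers measure 114 mm over their backs; the gripper's body (76 mm by 85 mm) begins 54 mm behind the grasp point. The pads swing forward as they close: fully open they stand 13 mm farther back than shut.
Start: joints at [-1.451, 0.381, 1.297, -0, 1.464, -0.215], TCP at [0.181, -0.519, 0.207] pointing down, gripper open.
Joint ranges: [-3.11, 3.11], [-0.89, 2.33], [0.22, 2.48], [-1.42, 4.56], [0.17, 2.85], [-2.88, 2.88]. Speed limits (rad/s): [2.39, 2.39, 3.14, 3.14, 3.14, 3.14].

### API

Orientations are given as [roll, pitch, yaw] about the fixed x, y, z axes, in that order (R = Rz(yaw) Ry(pitch) Rx(roll)).
In Python, from rig import env, vision gives the robot as it stands. The module is installed in compiled form; this text tells all that it offers.
- The arm moves only by the tool apply_moves, never from a script. Its argument "deltas" is one flat list of numbers, 4 for each row, row after row: the shift along the tool's x, y, z in m, then the turn about the tool's z in rad. A call has 1 to 8 rows; each row is the pose to reach, as a shift and turn from the pose commanded when the call began, along the tool's axes at that moment; what a row does not reach only later rows make up. A row lasts 1/8 s, in which the tool goes at most 62.5 mm and 10.7 degrees, less where a joint would pass 70% of its speed; a pose out of reach is approached as far as the arm can. A call with a gripper value outside its range is refused whole. "grip" is the finger opening in m, from 0 to 0.0854, set as the call begins (left out, the last holds). The fingers move at their own pace and stop on an object; "grip_force" is the grip in N (left out, the last holds). Time passes only in rows, so rows that repeat a pose let the fingers close. It gives the time, the measured TCP pose, the force, the opening and the grip force at its end, in the units of the state.
- env.get_obs(): the state, without advancing time (a new reading comes with each control period).
- vision.snapshot(name): name is "side" or "top" or "wrist"; returns the picture (384x512x3 uint8, blue, green, red); there is no depth.
- vision.camera_info(name): a dict with "camera_matrix" (3x3 intrinsics, pixels), "dist" ([k1, k2, p1, p2, k3] as OpenCV has them; the pictures are not rectified), "xyz" and "attitude" of the camera in the world. Camera axes: x right, y down, z forward; pixel columns grow to the right and rows downward; lengths in m; the calibration is good to about 2 mm. A picture is of the moment at which its call begins: read the wrist's pose just before it. camera_info takes no time and is no camera call; for the wrist camera it gives the pose at the moment of the call.
- env.finish_job(): hands the job in; it is judged then, once.
The state is a dict: "t": time; "joint_positions": joint angles; "qd": joint speeds; "joint_efforts": joint torques, N m; "position": TCP position; "ee_rot": TCP orientation; "wrist_force": force on the tool from outside, world axes, zero at the start; "torque": the same for the moment, N m; "opening": finger opening in m; "grasp_force": force on a finger pad.
Only numpy, scipy, OpenCV 4.12 (cv2) and the standard library are available. Lean on these libraries where they do the work, as an engineer would, in place of code of your own. Each camera call takes 0.05 s, during which the arm holds its last target. There are 200 camera calls.

## Working session

There is one attempt and no reset: what is moved stays moved. The work goes in short steps, Python scripts to look and compute and a tool call to move; the robot and the scene stay as the last step left them, time stands still between calls to the robot, and variables do not carry over. Pictures are saved under pics/ and viewed, at most 10 in all, crops included, and the job is handed in when it is done.

Besides the shell and the picture viewer there is one more tool, called as name(argument=value, ...) on one line, values as JSON. apply_moves: Moves the arm, as the interface text tells. Its arguments: {"type":"object","properties":{"deltas":{"type":"array","items":{"type":"number"}},"grip":{"type":"number"},"grip_force":{"type":"number"}},"required":["deltas"]}

```bash
mkdir -p pics
python3 - <<'E'
from rig import env, vision
import cv2, numpy as np
o=env.get_obs(); print({k:np.round(v,3).tolist() for k,v in o.items()})
for n in ("top","side"):
    im=vision.snapshot(n); cv2.imwrite(f"pics/{n}0.png",im)
    c=vision.camera_info(n); print(n,c)
a=cv2.imread("pics/top0.png");cv2.imwrite("pics/top0b.png",cv2.resize(a,(800,600),interpolation=cv2.INTER_CUBIC))
a=cv2.imread("pics/side0.png");cv2.imwrite("pics/side0b.png",cv2.resize(a,(800,600),interpolation=cv2.INTER_CUBIC))
print(vision.camera_info("wrist"))
E
```

```text
{'t': 0.0, 'joint_positions': [-1.451, 0.381, 1.298, -0.0, 1.464, -0.215], 'qd': [0.0, 0.001, -0.001, -0.0, -0.001, -0.001], 'joint_efforts': [-0.001, -44.846, -23.128, -0.0, 0.005, 0.0], 'position': [0.181, -0.519, 0.206], 'ee_rot': [-3.14, -0.0, 0.335], 'wrist_force': [-0.548, -0.089, -0.491], 'torque': [-0.001, 0.048, 0.022], 'grasp_force': 0.0, 'opening': 0.085}
top {'camera_matrix': array([[464.53286341,   0.        , 246.88942968],
       [  0.        , 464.53286341, 187.2366158 ],
       [  0.        ,   0.        ,   1.        ]]), 'dist': array([-0.1343698,  0.       ,  0.       ,  0.       ,  0.       ]), 'xyz': array([ 0.44950118, -0.02010893,  1.69598309]), 'attitude': array([-3.06244845,  0.02318646, -1.56860058])}
side {'camera_matrix': array([[384.21646826,   0.        , 261.17907176],
       [  0.        , 384.21646826, 194.03911476],
       [  0.        ,   0.        ,   1.        ]]), 'dist': array([0.03010381, 0.        , 0.        , 0.        , 0.        ]), 'xyz': array([0.18705672, 0.7642005 , 0.64226383]), 'attitude': array([-2.12237253,  0.01252325, -2.67280016])}
{'camera_matrix': array([[316.20393375,   0.        , 256.81885954],
       [  0.        , 316.20393375, 196.41548393],
       [  0.        ,   0.        ,   1.        ]]), 'dist': array([-0.01827114,  0.        ,  0.        ,  0.        ,  0.        ]), 'xyz': array([ 0.24413597, -0.49685555,  0.37220683]), 'attitude': array([ 2.87573877e+00,  2.01132865e-03, -1.23566213e+00])}
```

View pics/top0b.png

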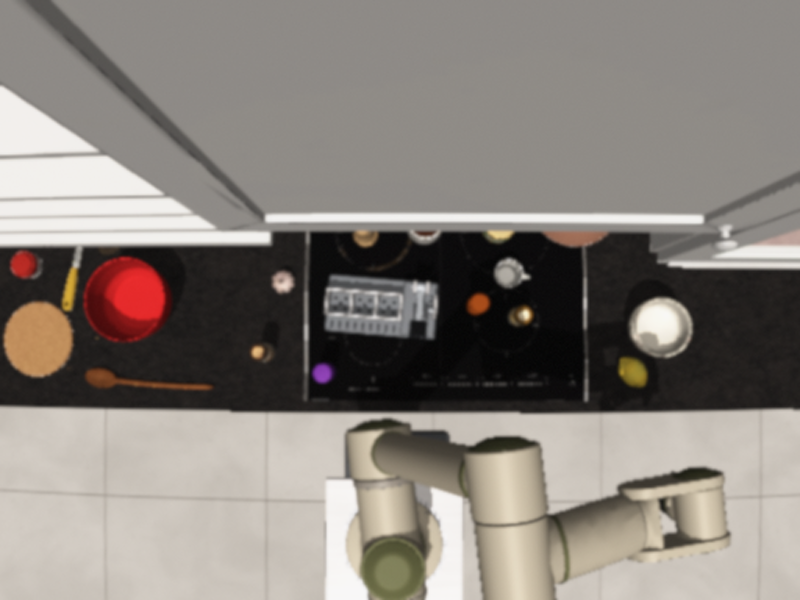

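View pics/side0b.png

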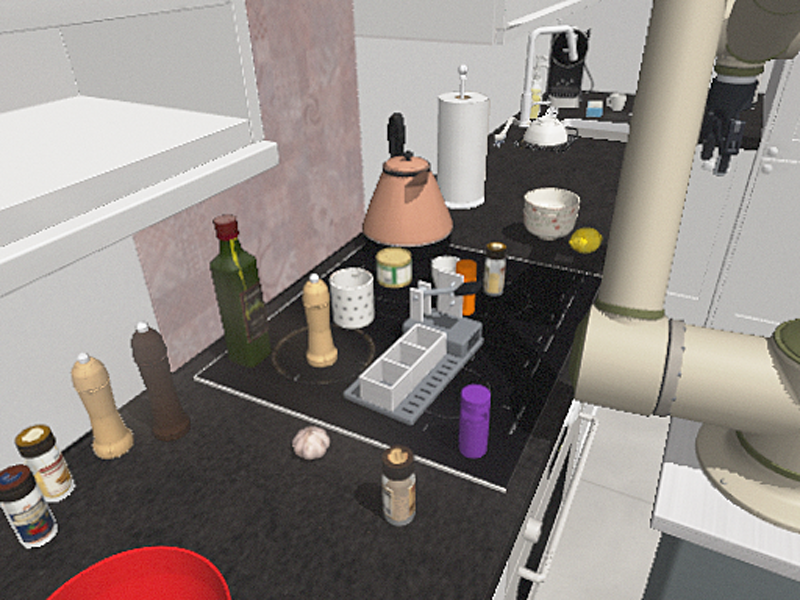

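The top view shows the stand at about (380,305), jars at (260,352) and (520,316), purple at (322,373), orange at (478,303) and the cup at (510,272). The side view confirms this: left jar at (398,485), right jar at (494,270).

```bash
cat > h.py <<'E'
import cv2, numpy as np
from scipy.spatial.transform import Rotation as Rn
from rig import env, vision
def rot(c): return Rn.from_euler('xyz',c['attitude']).as_matrix()
def ray(c,uv):
    p=cv2.undistortPoints(np.array([[uv]],float),c['camera_matrix'],c['dist'])[0,0]
    return np.array(c['xyz']), rot(c)@np.array([p[0],p[1],1])
def onz(c,uv,z):
    o,d=ray(c,uv); return (o+d*(z-o[2])/d[2])[:2]
def proj(c,P):
    R=rot(c); rv=cv2.Rodrigues(R.T)[0]; t=-R.T@np.array(c['xyz'])
    return cv2.projectPoints(np.atleast_2d(np.array(P,float)),rv,t,c['camera_matrix'],c['dist'])[0][:,0]
def big(uv,s=1.5625,o=(0,0)): return ((np.array(uv)+.5)/s-.5)+np.array(o)
def drier(x,y,yaw):
    return lambda P: np.array([x,y,0])+np.atleast_2d(P)@Rn.from_euler('z',yaw).as_matrix().T
E
python3 - <<'E'
from h import *
t=vision.camera_info("top"); s=vision.camera_info("side")
for n,U,z in [("jarL",(260,352),.105),("jarR",(520,316),.105),("purple",(322,373),.105),("orange",(478,303),.105),("cup",(508,273),.05),("garlic",(283,282),.03)]:
    print(n,onz(t,big(U),z).round(3))
for n,U,z in [("jarL",(398,456),.105),("jarR",(497,250),.105),("orange",(467,266),.105),("purple",(475,392),.105)]:
    print(n,onz(s,big(U),z).round(3))
for n,U in [("BL",(324,333)),("FL",(330,277)),("BR",(436,338)),("FR",(439,283))]: print(n,onz(t,big(U),.02).round(3))
a=cv2.imread("pics/top0.png")[165:250,145:365];cv2.imwrite("pics/c1.png",cv2.resize(a,None,fx=3.6,fy=3.6,interpolation=cv2.INTER_CUBIC))
E
```

```text
jarL [0.445 0.295]
jarR [ 0.525 -0.277]
purple [0.399 0.157]
orange [ 0.553 -0.185]
cup [ 0.625 -0.26 ]
garlic [0.607 0.258]
jarL [0.44  0.307]
jarR [ 0.52  -0.269]
orange [ 0.549 -0.181]
purple [0.4   0.156]
BL [0.489 0.162]
FL [0.619 0.15 ]
BR [ 0.478 -0.096]
FR [ 0.605 -0.104]
```

View pics/c1.png

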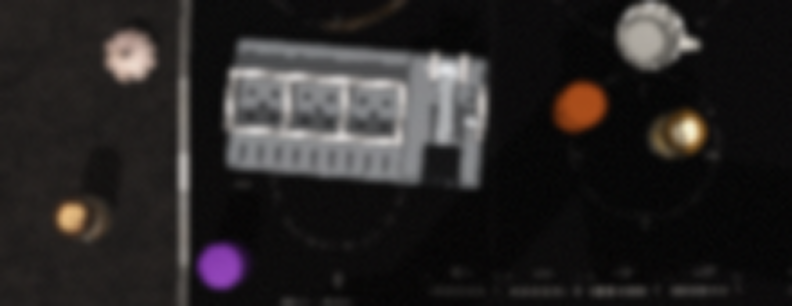

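The crop shows the stand with its lever pad at (442,160), the left jar's cap at (72,217), the right jar's cap at (690,130), the orange jar at (580,106) and the cup at (650,35). I'll move above the right jar, with the closing axis along x, and refine the position with the wrist camera.

apply_moves(deltas=[0.404,-0.12,-0.03,-1.19,0.404,-0.12,-0.03,-1.19,0.404,-0.12,-0.03,-1.19,0.404,-0.12,-0.03,-1.19,0.404,-0.12,-0.03,-1.19,0.404,-0.12,-0.03,-1.19,0.404,-0.12,-0.03,-1.19,0.404,-0.12,-0.03,-1.19], grip=0.07, grip_force=30)

```text
t: 1.1
position: [0.5247, -0.2711, 0.2364]
ee_rot: [-3.141, -0.001, 1.53]
wrist_force: [-1.5, 0.0, -0.1]
opening: 0.07
grasp_force: 0.0
```

apply_moves(deltas=[0,0,0,0,0,0,0,0])

```text
t: 1.35
position: [0.522, -0.2742, 0.2368]
ee_rot: [-3.141, -0.0, 1.523]
wrist_force: [-0.4, -0.2, 0.3]
opening: 0.0701
grasp_force: 0.0
```

Run:
```python
from h import *
o=env.get_obs(); print(o['t'],o['position'].round(4) if hasattr(o['position'],'round') else o['position'],o['ee_rot'])
c=vision.camera_info("wrist"); im=vision.snapshot("wrist")
import pickle; pickle.dump(c,open("c_w1.pkl","wb")); cv2.imwrite("pics/w1.png",im)
print(c['xyz'],c['attitude'],proj(c,[[.522,-.273,.105],[.522,-.273,0]]))
```

```text
1.35 [ 0.522  -0.2742  0.2368] [-3.14110953e+00 -1.10161627e-04  1.52281300e+00]
[ 0.52576664 -0.20703586  0.40263978] [ 2.87595881e+00  2.48784510e-04 -4.75867361e-02] [[256.24731548 181.48003771]
 [256.41040663 163.73893595]]
```

View pics/w1.png

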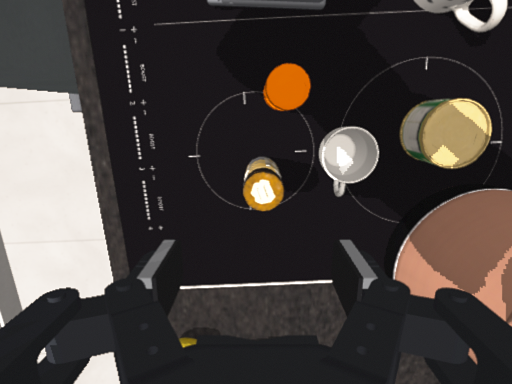

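The wrist view shows the cap of the right jar at (263.5,190), its neck and body rising up to (262,160), orange at (287,87) and the cup at (348,155).

Run:
```python
from h import *
import pickle; c=pickle.load(open("c_w1.pkl","rb")); im=cv2.imread("pics/w1.png")
p=onz(c,(263.5,190),.105); print("jarR",p)
e=onz(c,(283.5,190),.105); print("cap r",np.linalg.norm(e-p))
t=vision.camera_info("top");s=vision.camera_info("side")
print((np.array(proj(t,[*p,.105]))+.5)*1.5625-.5,(proj(s,[*p,.105])+.5)*1.5625-.5)
hsv=cv2.cvtColor(im,cv2.COLOR_BGR2HSV)[140:225,230:300]
m=((hsv[...,1]>110)&(hsv[...,2]>60)).astype(np.uint8)
ys,xs=np.nonzero(m); print(xs.min()+230,xs.max()+230,ys.min()+140,ys.max()+140)
g=cv2.resize(im[140:225,220:310],None,fx=6,fy=6,interpolation=cv2.INTER_CUBIC); cv2.imwrite("pics/w1c.png",g)
```

```text
jarR [ 0.528622   -0.28178241]
cap r 0.019405918847817196
[[522.08379016 314.23363843]] [[495.31487051 246.64651702]]
243 283 160 211
```

View pics/w1c.png

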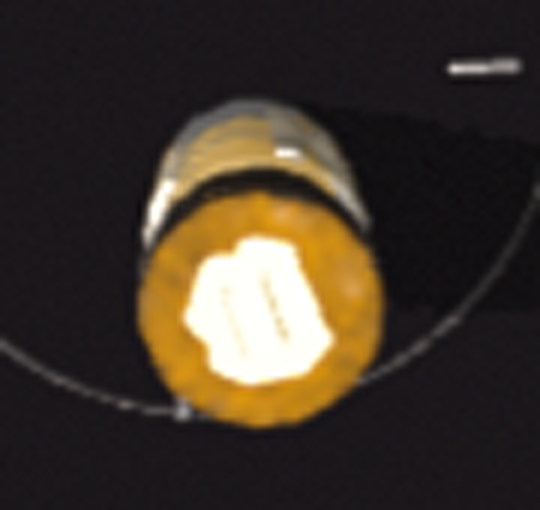

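The crop shows the cap circle centred at (261,309), which is (263.5,191.5) in the picture. That puts the jar at about (0.5286,-0.283). I'll descend and grip.

apply_moves(deltas=[-0.009,0.007,0,0,-0.009,0.007,0.03,0,-0.009,0.007,0.06,0,-0.009,0.007,0.09,0,-0.009,0.007,0.12,0,-0.009,0.007,0.145,0,-0.009,0.007,0.163,0,-0.009,0.007,0.163,0])

```text
t: 2.4
position: [0.529, -0.2831, 0.0727]
ee_rot: [-3.14, -0.002, 1.524]
wrist_force: [0.1, 1.4, -0.6]
opening: 0.0699
grasp_force: 0.0
```

apply_moves(deltas=[0,0,0,0,0,0,0,0,0,0,0,0,0,0,0,0,0,0,0,0,0,0,0,0], grip=0.03, grip_force=30)

```text
t: 3.15
position: [0.5298, -0.2831, 0.0751]
ee_rot: [3.14, 0.001, 1.525]
wrist_force: [-0.6, 0.1, 5.7]
opening: 0.0381
grasp_force: 29.9
```

apply_moves(deltas=[0,0,-0.04,0,0,0,-0.09,0,0,0,-0.14,0,0.02,0.002,-0.185,0,0.07,0.004,-0.185,0,0.12,0.006,-0.185,0,0.16,0.008,-0.185,0,0.19,0.01,-0.185,0])

```text
t: 4.15
position: [0.548, -0.0915, 0.259]
ee_rot: [-3.142, -0.0, 1.526]
wrist_force: [0.1, -0.1, -1.3]
opening: 0.0381
grasp_force: 30.5
```

apply_moves(deltas=[0,0,0,0,0,0,0,0])

```text
t: 4.4
position: [0.5481, -0.0938, 0.2589]
ee_rot: [-3.141, 0.0, 1.525]
wrist_force: [0.3, -0.4, -1.9]
opening: 0.038
grasp_force: 30.5
```

Run:
```python
from h import *
import pickle
o=env.get_obs(); print(o['t'],o['position'],o['ee_rot'],o['opening'])
c=vision.camera_info("wrist"); im=vision.snapshot("wrist")
pickle.dump(c,open("c_w2.pkl","wb")); cv2.imwrite("pics/w2.png",im)
cv2.imwrite("pics/w2b.png",cv2.resize(im,None,fx=1.5625,fy=1.5625,interpolation=cv2.INTER_CUBIC))
```

```text
4.4 [ 0.54806024 -0.09375314  0.25887871] [-3.14140457e+00  2.08467040e-04  1.52471054e+00] 0.038019926856813345
```

View pics/w2b.png

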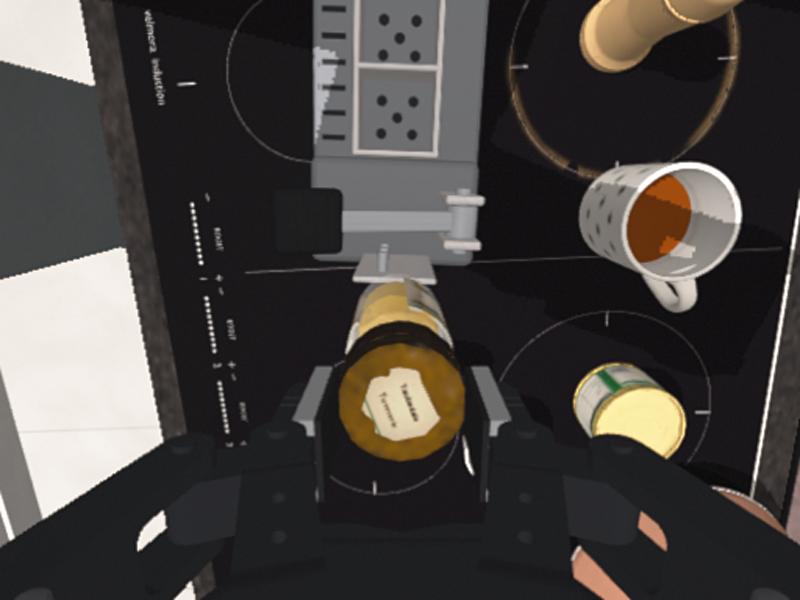

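The wrist view shows the jar gripped and upright (cap at (402,401)). The crate's right rim corners are at (353,157) and (440,158), the divider is at row 67, the floor pattern centres are at (398,118) and (400,38), and the lever pad is at (308,220).

Run:
```python
from h import *
import pickle; c=pickle.load(open("c_w2.pkl","rb"))
f=lambda U,z: onz(c,big(U),z)
for n,U,z in [("rim x-",(353,156),.065),("rim x+",(440,158),.065),("div x-",(357,67),.065),("div x+",(440,69),.065),("cell2",(398,118),.02),("cell1",(400,38),.02),
 ("plinth x+",(473,264),.02),("plinth x-",(313,258),.02),("pad c near",(308,252),.142),("pad far",(308,189),.142),("pad +x",(342,220),.14),("pad -x",(275,220),.142),("pegtip",(384,246),.12),("jarcap",(402,401),.290),("jar base", (400,285),.185)]:
    print(n,f(U,z).round(4))
p=np.array([f((353,156),.065),f((440,158),.065)]); m=p.mean(0)
d=p[1]-p[0]; print("yaw",np.arctan2(d[1],d[0]),np.linalg.norm(d))
```

```text
rim x- [ 0.5184 -0.0136]
rim x+ [ 0.579  -0.0178]
div x- [0.525  0.0433]
div x+ [0.5805 0.0395]
cell2 [0.5508 0.0144]
cell1 [0.555  0.0704]
plinth x+ [ 0.6075 -0.1023]
plinth x- [ 0.4754 -0.0912]
pad c near [ 0.4958 -0.0681]
pad far [ 0.4992 -0.0328]
pad +x [ 0.5166 -0.051 ]
pad -x [ 0.4789 -0.049 ]
pegtip [ 0.5388 -0.0698]
jarcap [ 0.5488 -0.0921]
jar base [ 0.5485 -0.0803]
yaw -0.06794131035349533 0.06073379068863298
```

apply_moves(deltas=[0.05,0,0,0,0.1,0,0,0,0.14,-0.001,0,0,0.163,-0.001,0,0,0.163,-0.001,0.02,0,0.163,-0.001,0.05,0,0.163,-0.001,0.08,0,0.163,-0.001,0.1,0])

```text
t: 5.45
position: [0.5544, 0.0685, 0.1574]
ee_rot: [-3.14, -0.0, 1.523]
wrist_force: [0.2, -0.3, -0.2]
opening: 0.0378
grasp_force: 30.5
```

apply_moves(deltas=[0,0,0,0,0,0,0,0])

```text
t: 5.7
position: [0.5553, 0.069, 0.1599]
ee_rot: [3.14, 0.0, 1.524]
wrist_force: [-0.2, -0.1, -1.6]
opening: 0.038
grasp_force: 30.5
```

Run:
```python
from h import *
import pickle
o=env.get_obs(); print(o['t'],o['position'],o['ee_rot'],o['opening'])
c=vision.camera_info("wrist"); im=vision.snapshot("wrist")
pickle.dump(c,open("c_w3.pkl","wb")); cv2.imwrite("pics/w3.png",im)
cv2.imwrite("pics/w3b.png",cv2.resize(im,None,fx=1.5625,fy=1.5625,interpolation=cv2.INTER_CUBIC))
```

```text
5.7 [0.55527571 0.0689774  0.15987173] [3.14005882e+00 8.44167412e-05 1.52404528e+00] 0.03798006952628651
```

View pics/w3b.png

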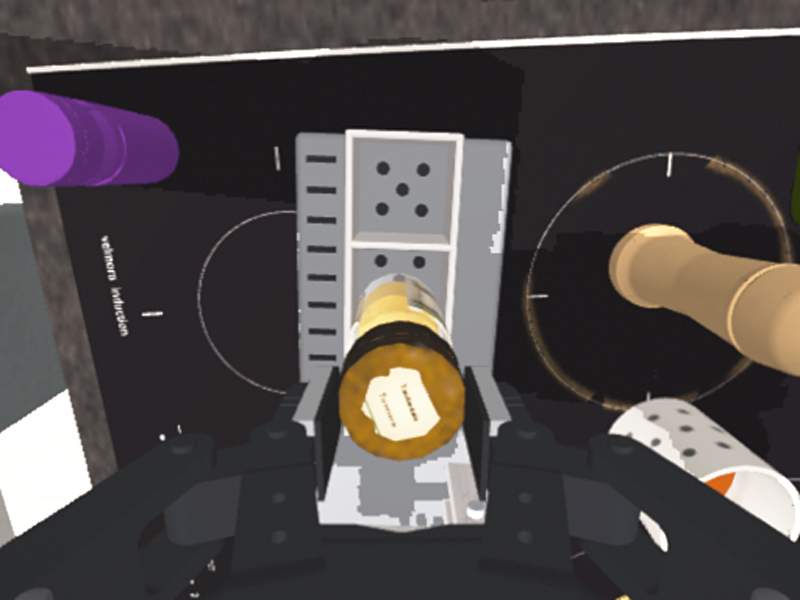

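The wrist view shows the jar over the middle cell (cap at (402,401)), the free left cell's pattern centre at (402,189), crate corners (347,131) and (463,134), and the mill's foot near (655,250).

Run:
```python
from h import *
import pickle; c=pickle.load(open("c_w3.pkl","rb"))
f=lambda U,z: onz(c,big(U),z)
for n,U,z in [("rim x-y+",(346,130),.065),("rim x+y+",(464,134),.065),("div",(401,245),.065),("cell0",(402,189),.02),("millbase left",(610,265),.02),("purple",(40,138),.105),("cap",(402,401),.19)]: print(n,f(U,z).round(4))
```

```text
rim x-y+ [0.5323 0.1582]
rim x+y+ [0.5912 0.1535]
div [0.5571 0.0993]
cell0 [0.559  0.1267]
millbase left [0.6876 0.0744]
purple [0.4052 0.1583]
cap [0.5559 0.0701]
```

apply_moves(deltas=[0,0,0.02,0,0,0,0.04,0,0,0,0.053,0,0,0,0.06,0,0,0,0.064,0,0,0,0.065,0,0,0,0.065,0])

```text
t: 6.62
position: [0.5551, 0.0695, 0.0952]
ee_rot: [3.14, 0.0, 1.525]
wrist_force: [-1.2, 0.3, 4.5]
opening: 0.0384
grasp_force: 31.2
```

apply_moves(deltas=[0,0,0,0,0,0,0,0,0,0,0,0,0,0,0,0], grip=0.07)

```text
t: 7.12
position: [0.5547, 0.0695, 0.0939]
ee_rot: [-3.142, -0.0, 1.525]
wrist_force: [0.2, 0.5, -0.4]
opening: 0.07
grasp_force: 0.0
```

apply_moves(deltas=[0,0,-0.05,0,0,0,-0.1,0,0.03,-0.015,-0.143,0,0.075,-0.04,-0.143,0,0.12,-0.065,-0.143,0,0.165,-0.09,-0.143,0,0.205,-0.11,-0.143,0,0.225,-0.1225,-0.143,0])

```text
t: 8.12
position: [0.4415, 0.3017, 0.237]
ee_rot: [-3.142, -0.0, 1.527]
wrist_force: [0.1, -0.4, 0.4]
opening: 0.07
grasp_force: 0.0
```

apply_moves(deltas=[0,0,0,0,0,0,0,0])

```text
t: 8.38
position: [0.443, 0.2994, 0.2369]
ee_rot: [3.142, 0.0, 1.524]
wrist_force: [0.7, 0.5, -0.4]
opening: 0.0699
grasp_force: 0.0
```

Run:
```python
from h import *
import pickle
o=env.get_obs(); print(o['t'],o['position'],o['ee_rot'],o['opening'])
c=vision.camera_info("wrist"); im=vision.snapshot("wrist")
pickle.dump(c,open("c_w4.pkl","wb")); cv2.imwrite("pics/w4.png",im)
cv2.imwrite("pics/w4b.png",cv2.resize(im,None,fx=1.5625,fy=1.5625,interpolation=cv2.INTER_CUBIC))
```

```text
8.375 [0.44300175 0.29936048 0.23685812] [3.14154036e+00 2.91375747e-04 1.52438248e+00] 0.06990301272894599
```

View pics/w4b.png

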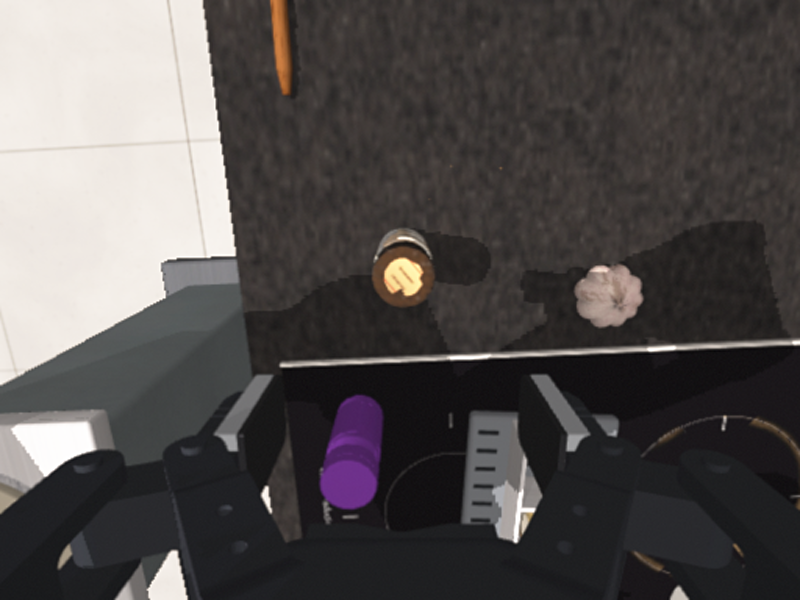

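The wrist view shows the left jar's cap centred at (404,275), garlic at (608,295) and purple at (350,455).

Run:
```python
from h import *
import pickle; c=pickle.load(open("c_w4.pkl","rb"))
p=onz(c,big((404,275)),.105); print(p)
d=p-np.array([.443,.2994]); y=1.5244
print(d@[np.cos(y),np.sin(y)], d@[np.sin(y),-np.cos(y)])
```

```text
[0.4453667  0.30593973]
0.006642459953794339 0.002060843156009754
```

apply_moves(deltas=[0.007,0.002,0,0,0.007,0.002,0.03,0,0.007,0.002,0.06,0,0.007,0.002,0.09,0,0.007,0.002,0.12,0,0.007,0.002,0.145,0,0.007,0.002,0.163,0,0.007,0.002,0.163,0])

```text
t: 9.43
position: [0.4448, 0.3065, 0.0729]
ee_rot: [-3.139, 0.001, 1.524]
wrist_force: [0.5, -0.2, 0.2]
opening: 0.0696
grasp_force: 0.0
```

apply_moves(deltas=[0,0,0,0,0,0,0,0,0,0,0,0,0,0,0,0,0,0,0,0,0,0,0,0], grip=0.03)

```text
t: 10.18
position: [0.4449, 0.3069, 0.0739]
ee_rot: [-3.142, -0.0, 1.525]
wrist_force: [0.1, -0.4, 0.6]
opening: 0.03
grasp_force: 0.0
```

apply_moves(deltas=[0,0,-0.05,0,0,0,-0.1,0,0,0,-0.14,0,0,0,-0.165,0,0,0,-0.165,0,0,0,-0.165,0])

```text
t: 10.92
position: [0.4445, 0.3066, 0.2376]
ee_rot: [-3.14, 0.001, 1.525]
wrist_force: [0.0, 0.6, -0.6]
opening: 0.03
grasp_force: 0.0
```

The fingers closed on nothing, so I'll look.

Run:
```python
from h import *
import pickle
c=vision.camera_info("wrist"); im=vision.snapshot("wrist")
pickle.dump(c,open("c_w5.pkl","wb")); cv2.imwrite("pics/w5.png",im)
s=vision.snapshot("side"); cv2.imwrite("pics/s5.png",s)
g=np.hstack([im[60:,60:420],s[220:384,150:350].repeat(2,0).repeat(2,1)[:324]])
print(g.shape); cv2.imwrite("pics/g5.png",g)
```

```text
(324, 760, 3)
```

View pics/g5.png

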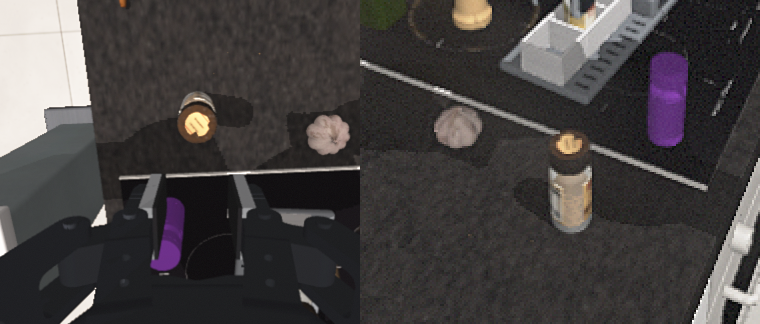

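The left part shows the jar still upright with its cap at (199,124), which is (259,184) in the full picture. The right part shows it standing at (570,180) with the middle-cell jar in place.

Run:
```python
from h import *
import pickle
for k in (1,4,5):
    c=pickle.load(open(f"c_w{k}.pkl","rb")); im=cv2.imread(f"pics/w{k}.png")
    x0,y0=(225,135)
    r=im[y0:y0+85,x0:x0+75]; hsv=cv2.cvtColor(r,cv2.COLOR_BGR2HSV)
    m=((hsv[...,1]>90)&(hsv[...,2]>30)).astype(np.uint8)
    n,l,st,ce=cv2.connectedComponentsWithStats(m); i=1+st[1:,4].argmax(); print(k,st[i]+np.array([x0,y0,0,0,0]),ce[i]+[x0,y0])
    b=st[i]; u=(x0+b[0]+(b[2]-1)/2, y0+b[1]+b[3]-1-(b[2]-1)/2); print(u,onz(c,u,.105), c['xyz'])
# side: cap top ellipse in s5 -> crop(570,143)
s=vision.camera_info("side"); 
U=((570-360)/2+150,143/2+220); print(U,onz(s,U,.105))
for z in (.09,.105,.12): print(proj(s,[.4454,.3059,z]),proj(s,[.4454,.3059,0]))
```

```text
1 [ 242  160   43   52 1109] [262.94048693 186.4833183 ]
(np.float64(263.0), np.float64(190.0)) [ 0.52813746 -0.28175938] [ 0.52576664 -0.20703586  0.40263978]
4 [ 238  157   40   40 1073] [257.34855545 177.02702703]
(np.float64(257.5), np.float64(176.5)) [0.44449368 0.3053149 ] [0.44658619 0.36659525 0.40265959]
5 [ 237  164   40   39 1059] [256.39660057 183.92256846]
(np.float64(256.5), np.float64(182.5)) [0.44449649 0.3065072 ] [0.44840289 0.37395933 0.40338297]
(255.0, 291.5) [0.43951972 0.30641191]
[[252.56637469 295.9719566 ]] [[253.62620937 327.66965088]]
[[252.37637472 290.30453698]] [[253.62620937 327.66965088]]
[[252.18220427 284.5174757 ]] [[253.62620937 327.66965088]]
```

The jar measures as unmoved and directly under the tool, so I'll retry. This time the fingers open first, go a little lower and close in smaller steps.

apply_moves(deltas=[0,0,0,0,0,0,0.03,0,0,0,0.06,0,0,0,0.09,0,0,0,0.12,0,0,0,0.15,0,0,0,0.169,0,0,0,0.169,0], grip=0.07)

```text
t: 12.02
position: [0.4442, 0.3065, 0.0686]
ee_rot: [-3.139, 0.001, 1.525]
wrist_force: [-1.3, 0.2, -0.5]
opening: 0.0702
grasp_force: 0.0
```

apply_moves(deltas=[0,0,0,0,0,0,0,0,0,0,0,0,0,0,0,0], grip=0.034, grip_force=35)

```text
t: 12.52
position: [0.4455, 0.3072, 0.0712]
ee_rot: [3.139, -0.001, 1.525]
wrist_force: [-0.9, -0.6, 6.1]
opening: 0.0368
grasp_force: 34.4
```

apply_moves(deltas=[0,0,-0.03,0,0,0,-0.08,0,0,0,-0.13,0,0,0,-0.16,0,0,0,-0.16,0])

```text
t: 13.15
position: [0.4456, 0.3071, 0.2322]
ee_rot: [3.137, -0.002, 1.525]
wrist_force: [0.1, 0.2, -2.2]
opening: 0.0368
grasp_force: 35.2
```

apply_moves(deltas=[-0.03,0.02,0,0,-0.07,0.05,0,0,-0.11,0.077,0,0,-0.145,0.101,0,0,-0.168,0.117,0,0,-0.1755,0.122,0,0,-0.1755,0.122,0,0,-0.1755,0.122,0,0])

```text
t: 14.15
position: [0.5581, 0.1269, 0.2298]
ee_rot: [-3.141, -0.0, 1.526]
wrist_force: [0.2, 0.2, -1.2]
opening: 0.0367
grasp_force: 35.7
```

Run:
```python
from h import *
import pickle
o=env.get_obs(); print(o['t'],o['position'],o['ee_rot'],o['opening'],o['grasp_force'])
c=vision.camera_info("wrist"); im=vision.snapshot("wrist"); pickle.dump(c,open("c_w6.pkl","wb")); cv2.imwrite("pics/w6.png",im)
for k,z in ((3,.19),(6,o['position'][2]+.034)):
    im=cv2.imread(f"pics/w{k}.png"); c=pickle.load(open(f"c_w{k}.pkl","rb"))
    r=im[200:310,205:310]; hsv=cv2.cvtColor(r,cv2.COLOR_BGR2HSV)
    m=((hsv[...,1]>90)&(hsv[...,2]>30)).astype(np.uint8)
    n,l,st,ce=cv2.connectedComponentsWithStats(m); i=1+st[1:,4].argmax(); b=st[i]+np.array([205,200,0,0,0]); print(k,b,ce[i]+[205,200])
    u=(b[0]+(b[2]-1)/2,b[1]+b[3]-1-(b[2]-1)/2); print(u,onz(c,u,z))
```

```text
14.15 [0.55808157 0.12693365 0.22975135] [-3.14099337e+00 -2.05925233e-04  1.52599422e+00] 0.036742952559538786 35.69868743419647
3 [ 216  219   82   76 3275] [257.45435115 254.8778626 ]
(np.float64(256.5), np.float64(253.5)) [0.55572286 0.07163832]
6 [ 219  225   76   72 4368] [256.65796703 260.31295788]
(np.float64(256.5), np.float64(258.5)) [0.55860019 0.12892125]
```

apply_moves(deltas=[-0.001,0.001,0.03,0,-0.001,0.001,0.06,0,-0.001,0.001,0.085,0,-0.001,0.001,0.105,0,-0.001,0.001,0.12,0,-0.001,0.001,0.13,0,-0.001,0.001,0.135,0,-0.001,0.001,0.138,0])

```text
t: 15.2
position: [0.5611, 0.1255, 0.0972]
ee_rot: [3.135, -0.001, 1.525]
wrist_force: [-13.7, 0.7, 49.7]
opening: 0.0367
grasp_force: 44.6
```

apply_moves(deltas=[0,0,0,0,0,0,0.001,0])

```text
t: 15.45
position: [0.5612, 0.1255, 0.0972]
ee_rot: [3.134, -0.001, 1.525]
wrist_force: [-12.8, 0.7, 46.4]
opening: 0.0363
grasp_force: 44.2
```

apply_moves(deltas=[0,-0.001,-0.003,0,0,-0.001,-0.006,0,0,-0.001,-0.006,0])

```text
t: 15.82
position: [0.5591, 0.125, 0.0977]
ee_rot: [3.14, -0.0, 1.525]
wrist_force: [-1.0, 1.6, 7.3]
opening: 0.0367
grasp_force: 37.5
```

Run:
```python
from h import *
im=vision.snapshot("wrist"); cv2.imwrite("pics/w7.png",im); s=vision.snapshot("side"); cv2.imwrite("pics/s7.png",s)
a=cv2.resize(im[90:384,130:400],None,fx=1.4,fy=1.4); b=cv2.resize(s[170:290,200:330],None,fx=3.2,fy=3.2,interpolation=cv2.INTER_CUBIC)
h=min(len(a),len(b)); g=np.hstack([a[:h],b[:h]]); print(g.shape); cv2.imwrite("pics/g7.png",g)
```

```text
(384, 794, 3)
```

View pics/g7.png

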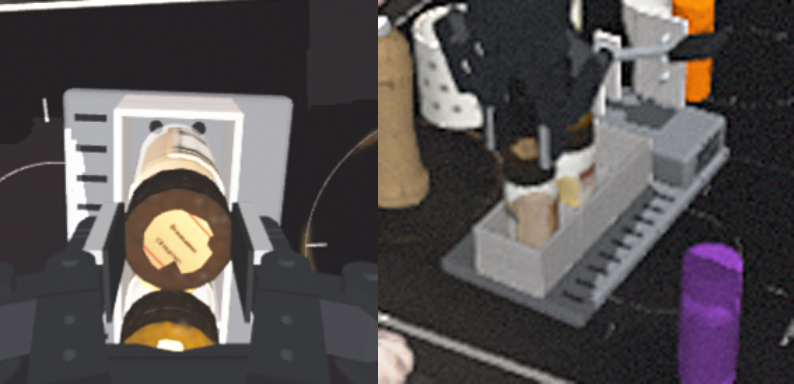

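The jar is upright inside the left cell (cap at (178,230) in the left part) and apparently on the floor. I'll release it.

apply_moves(deltas=[0,0,-0.001,0,0,0,-0.001,0,0,0,-0.001,0,0,0,-0.001,0], grip=0.07)

```text
t: 16.42
position: [0.5587, 0.1249, 0.0978]
ee_rot: [-3.141, -0.0, 1.525]
wrist_force: [0.2, 0.3, 0.2]
opening: 0.0699
grasp_force: 0.0
```

apply_moves(deltas=[0,0,-0.04,0,0,0,-0.08,0,0,0,-0.12,0,0,0,-0.14,0,-0.03,0,-0.14,0,-0.03,0,-0.14,0,-0.03,0,-0.14,0])

```text
t: 17.3
position: [0.5572, 0.0953, 0.2377]
ee_rot: [-3.141, -0.0, 1.525]
wrist_force: [-0.0, 0.2, -0.5]
opening: 0.07
grasp_force: 0.0
```

Run:
```python
from h import *
o=env.get_obs(); print(o['t'],o['position'],o['ee_rot'])
c=vision.camera_info("wrist"); im=vision.snapshot("wrist"); cv2.imwrite("pics/w8.png",im)
s=vision.camera_info("side")
D=lambda P: np.array([.555,.0705])+np.array(P)@np.array([[.9974,-.072],[.072,.9974]])
hsv=cv2.cvtColor(im,cv2.COLOR_BGR2HSV)
for d in (0,.056):
    q=D((0,d)); u=proj(c,[*q,.125])[0]; print("exp",q,u)
    x,y=int(u[0])-32,int(u[1])-32; r=hsv[y:y+64,x:x+64]
    m=((r[...,1]>90)&(r[...,2]>30)).astype(np.uint8); n,l,st,ce=cv2.connectedComponentsWithStats(m)
    i=1+st[1:,4].argmax(); b=st[i]+np.array([x,y,0,0,0]); v=(b[0]+(b[2]-1)/2,b[1]+b[3]-1-(b[2]-1)/2); print(b,v,onz(c,v,.125),onz(c,ce[i]+[x,y],.125))
```

```text
17.3 [0.55724993 0.09525565 0.23771719] [-3.14113258e+00 -2.88127655e-04  1.52465146e+00]
exp [0.555  0.0705] [255.07688856 213.4108054 ]
[233 193  42  41 912] (np.float64(253.5), np.float64(212.5)) [0.55358366 0.0714526 ] [0.55398567 0.07150682]
exp [0.559032  0.1263544] [256.65300371 152.93749925]
[ 235  135   43   49 1224] (np.float64(256.0), np.float64(162.0)) [0.55808423 0.11835591] [0.55739893 0.12104299]
```

Run:
```python
from h import *
c=vision.camera_info("wrist"); im=cv2.imread("pics/w8.png")
g=cv2.cvtColor(im,cv2.COLOR_BGR2GRAY); r=cv2.resize(g[110:250,200:320],None,fx=4,fy=4,interpolation=cv2.INTER_CUBIC)
h=cv2.HoughCircles(r,cv2.HOUGH_GRADIENT,1.5,60,param1=80,param2=30,minRadius=72,maxRadius=100)
for x,y,R in h[0][:6]:
    v=((x+.5)/4-.5+200,(y+.5)/4-.5+110); print(np.round(v,1),R/4,onz(c,v,.125))
for col in (248,256): print([(y,*im[y,col]) for y in range(112,240,4)])
```

```text
[256.1 157.1] 22.725 [0.55833351 0.1229388 ]
[251.2 211.1] 23.55 [0.5515299  0.07314347]
[259.8 138.7] 22.725 [0.56233048 0.13881265]
[(112, np.uint8(18), np.uint8(17), np.uint8(19)), (116, np.uint8(145), np.uint8(148), np.uint8(154)), (120, np.uint8(114), np.uint8(113), np.uint8(114)), (124, np.uint8(117), np.uint8(114), np.uint8(113)), (128, np.uint8(58), np.uint8(56), np.uint8(55)), (132, np.uint8(109), np.uint8(111), np.uint8(114)), (136, np.uint8(42), np.uint8(47), np.uint8(54)), (140, np.uint8(56), np.uint8(76), np.uint8(102)), (144, np.uint8(49), np.uint8(74), np.uint8(106)), (148, np.uint8(172), np.uint8(243), np.uint8(255)), (152, np.uint8(168), np.uint8(236), np.uint8(254)), (156, np.uint8(144), np.uint8(215), np.uint8(246)), (160, np.uint8(155), np.uint8(225), np.uint8(251)), (164, np.uint8(143), np.uint8(214), np.uint8(248)), (168, np.uint8(143), np.uint8(212), np.uint8(250)), (172, np.uint8(47), np.uint8(68), np.uint8(98)), (176, np.uint8(30), np.uint8(41), np.uint8(57)), (180, np.uint8(93), np.uint8(142), np.uint8(167)), (184, np.uint8(90), np.uint8(162), np.uint8(198))
[... 1599 characters left out ...]
(80), np.uint8(148), np.uint8(184)), (188, np.uint8(64), np.uint8(102), np.uint8(123)), (192, np.uint8(22), np.uint8(28), np.uint8(32)), (196, np.uint8(37), np.uint8(84), np.uint8(116)), (200, np.uint8(19), np.uint8(94), np.uint8(135)), (204, np.uint8(178), np.uint8(212), np.uint8(227)), (208, np.uint8(175), np.uint8(211), np.uint8(227)), (212, np.uint8(138), np.uint8(168), np.uint8(184)), (216, np.uint8(120), np.uint8(146), np.uint8(163)), (220, np.uint8(182), np.uint8(217), np.uint8(230)), (224, np.uint8(174), np.uint8(207), np.uint8(223)), (228, np.uint8(19), np.uint8(82), np.uint8(119)), (232, np.uint8(22), np.uint8(82), np.uint8(119)), (236, np.uint8(115), np.uint8(111), np.uint8(111))]
```

Both jars are in their cells; the caps measure about (0.554,0.072) and (0.558,0.123). Next is the lever, with the fingers closed above the pad.

apply_moves(deltas=[-0.04,-0.015,0,0,-0.08,-0.03,0,0,-0.12,-0.045,0,0,-0.148,-0.059,0,0,-0.148,-0.059,0.02,0,-0.148,-0.059,0.04,0,-0.148,-0.059,0.055,0,-0.148,-0.059,0.055,0], grip=0)

```text
t: 18.35
position: [0.4913, -0.0495, 0.1821]
ee_rot: [-3.139, -0.001, 1.525]
wrist_force: [0.5, -0.6, 0.8]
opening: -0.0001
grasp_force: 0.0
```

apply_moves(deltas=[0,0,0,0,0,0,0.01,0,0,0,0.015,0,0,0,0.02,0,0,0,0.02,0])

```text
t: 18.98
position: [0.4914, -0.0502, 0.1626]
ee_rot: [-3.141, -0.0, 1.525]
wrist_force: [-0.6, -0.8, -0.7]
opening: -0.0
grasp_force: 0.0
```

apply_moves(deltas=[0,0,0.004,0,0,0,0.008,0,0,0,0.01,0,0,0,0.01,0])

```text
t: 19.48
position: [0.4915, -0.0502, 0.1528]
ee_rot: [-3.141, -0.0, 1.525]
wrist_force: [0.4, 0.4, 0.1]
opening: -0.0004
grasp_force: 0.0
```

apply_moves(deltas=[0,0,0.004,0,0,0,0.008,0,0,0,0.012,0,0,0,0.012,0])

```text
t: 19.98
position: [0.4914, -0.0501, 0.1406]
ee_rot: [-3.141, -0.0, 1.525]
wrist_force: [0.1, -0.8, 0.7]
opening: 0.0
grasp_force: 0.0
```

apply_moves(deltas=[0,0,0.004,0,0,0,0.008,0,0,0,0.012,0,0,0,0.012,0])

```text
t: 20.48
position: [0.4914, -0.0501, 0.1286]
ee_rot: [-3.141, -0.0, 1.525]
wrist_force: [0.2, -0.2, -0.3]
opening: 0.0001
grasp_force: 0.0
```

No contact where I expected it. I'll check numerically by comparing the side pictures before and now against the projected pad and tip.

Run:
```python
from h import *
s=vision.camera_info("side"); o=env.get_obs(); print(o['t'],o['position'],o['joint_positions'],o['ee_rot'])
print("pad free",proj(s,[.4975,-.0505,.142]),"level",proj(s,[.488,-.05,.106]),"pivot",proj(s,[.588,-.057,.1]),"tip",proj(s,[*o['position'][:2],o['position'][2]-.008]))
im=vision.snapshot("side"); cv2.imwrite("pics/s9.png",im); b=cv2.imread("pics/s7.png")
def asc(i):
    g=cv2.cvtColor(i,cv2.COLOR_BGR2GRAY)[160:212,262:332]
    for r in g: print(''.join(" .:-=+*#%@"[v*10//256] for v in r))
asc(b); print('-'*70); asc(im)
```

```text
20.475 [ 0.49142882 -0.05012597  0.12859201] [-3.41815850e-01  3.60780762e-01  1.57741631e+00  4.50704823e-07
  1.20407203e+00 -2.95857032e-01] [-3.14094572e+00 -1.97627864e-04  1.52483728e+00]
pad free [[298.61128254 182.77803637]] level [[301.36179823 195.46062464]] pivot [[268.45935654 187.82966193]] tip [[300.39521001 190.4142057 ]]<stdin>:7: RuntimeWarning: overflow encountered in scalar multiply
Traceback (most recent call last):
OverflowError: Python integer 256 out of bounds for uint8
```

Run:
```python
from h import *
def asc(i,y0,y1,x0,x1):
    g=cv2.cvtColor(i,cv2.COLOR_BGR2GRAY)[y0:y1,x0:x1]
    print(x0,y0)
    for r in g: print(''.join(" .:-=+*#%@"[int(v)*10//256] for v in r))
for n in ("s7","s9"): asc(cv2.imread(f"pics/{n}.png"),150,206,262,332)
```

```text
262 150
**********************+*+: ::::::.::...:::..::::...::::.::::..........
*********************+++: ..::::..:..::::.::::::..:.:::::::::.........
#*******************+=-:  ...::::..:.:::::::.::...::::....::..........
****************+*++=:   ..:..:.:...::::::::...::::::.:.:::..:........
***************#+==:    . .::...::::::.:::.::.....::.:.:::....:::.....
*********#**++++-.   . .  .......:.::.::::::::.:.::....:::....:...:...
##*****++*+=-.       .  ..-=-......::..::::::....:::....::.:.....:.:::
***+=++--.    . . ........-+--==-:.........:::.::::...::::...:::...:::
           .. .. ..   .. .  .-+=--===-:......:.::::.:.:::::..:.....::.
 . .    .... ........  . . ..   .-===-====-:......::.::.::.::......:::
. . . ..... . ... .....  . .  ...    .-=+=--=+*:-.....:.:.:.:..::::::.
=  ...  .... . ...     .. ...... . ..     .-=+*---+*-:..........::::.:
+. . .....   ... .           . ......  . ..    .-=+#-=+=+::.......:..:
+:       ..... .     .--.::      . ... . . .. .     .-+++-=+++-:......
*. . . ..  . .   :*@#*##*##*+*:.  .. . . ..  .....       .-+=+-=*=+-..
*:  ....     ..:+%@@@@@@%%%
[... 6167 characters left out ...]
*++**.  :+******+++******=++++++=. .. ........ .  . ...... . 
=****++*******:::-+***************=++++++=  .. .....   ...   .... ....
=*************:---+***************=++++++= .. ...... ..... ... . .. ..
=*+**+***+****:----==+************=++++++: .  ..   .. . .... .... . ..
=********=++*+:-------==++********=++++=-.:...  .:. .....  .. .......:
=#***++**:--=---------:---=++*****:-===...:.....:- ..  .... ......::.:
-++******:----------------:--=++*+      ..  ....:.... .........:..:  .
-:-=+****:----------------------==:::. .  ...   .......... ... . .....
+=::=+***:----------------------------::.... ...  .... . ... ..  .....
*+:::=+++:------------------------------::::: . .... ..... . ..... ...
```

The fingertips appear at about (300,181) and the lever hasn't moved, so the real tips are some 25 mm higher than stated. That also explains the weak grip on the left jar. I'll keep going down in small steps until there is contact.

apply_moves(deltas=[0,0,0.003,0,0,0,0.006,0,0,0,0.006,0])

```text
t: 20.9
position: [0.4917, -0.0502, 0.123]
ee_rot: [3.141, 0.0, 1.525]
wrist_force: [-0.4, -0.1, 2.7]
opening: 0.0001
grasp_force: 1.4
```

apply_moves(deltas=[0,0,0.003,0,0,0,0.006,0,0,0,0.006,0])

```text
t: 21.28
position: [0.4915, -0.0502, 0.1168]
ee_rot: [-3.141, -0.0, 1.525]
wrist_force: [-0.4, -0.3, 4.7]
opening: -0.0
grasp_force: 1.7
```

apply_moves(deltas=[0,0,0.003,0,0,0,0.006,0,0,0,0.006,0])

```text
t: 21.65
position: [0.4915, -0.0502, 0.1107]
ee_rot: [-3.141, -0.0, 1.525]
wrist_force: [-2.4, 0.1, 4.7]
opening: 0.0001
grasp_force: 2.0
```

apply_moves(deltas=[0,0,0.004,0,0,0,0.008,0,0,0,0.012,0,0,0,0.012,0])

```text
t: 22.15
position: [0.4914, -0.0501, 0.0988]
ee_rot: [-3.141, -0.0, 1.525]
wrist_force: [-2.5, 0.5, 6.3]
opening: -0.0002
grasp_force: 2.7
```

apply_moves(deltas=[0,0,0.004,0,0,0,0.008,0,0,0,0.012,0,0,0,0.012,0])

```text
t: 22.65
position: [0.4908, -0.05, 0.0867]
ee_rot: [-3.14, -0.0, 1.525]
wrist_force: [-4.1, -0.4, 6.6]
opening: 0.0
grasp_force: 3.5
```

Run:
```python
from h import *
o=env.get_obs(); print(o['t'],o['position'],o['wrist_force'],o['grasp_force'])
s=vision.camera_info("side")
pv=np.array([.588,-.057]);ax=np.array([.9974,-.072])
def P(a,r,h): 
    x=-r*np.cos(a)+h*np.sin(a); z=r*np.sin(a)+h*np.cos(a); return [*(pv+ax*x),.1+z]
for q in (0,.2,.29,.38,.47,.6):
    a=.38-q; print(q,proj(s,[P(a,20,0),P(a,70,0),P(a,100,6),P(a,120,0)]).round(1).tolist())
im=vision.snapshot("side"); cv2.imwrite("pics/s10.png",im)
x0,y0=262,172
for y in range(y0,206): print(y,''.join(" .:-=+*#%@"[int(v)*10//256] for v in cv2.cvtColor(im,cv2.COLOR_BGR2GRAY)[y,x0:x0+66]))
```

```text
22.65 [ 0.49081977 -0.05004553  0.08671925] [-4.11479432 -0.37556392  6.5753839 ] 3.4835132671287283
0 [[-322.9, 249.1], [-280.9, 244.8], [-244.0, 277.3], [-274.5, 244.1]]
0.2 [[-480.5, 103.2], [-416.8, 110.4], [-364.4, 155.9], [-407.3, 111.5]]
0.29 [[-581.0, 14.3], [-500.1, 30.8], [-435.2, 86.7], [-488.2, 33.3]]
0.38 [[-715.6, -101.7], [-607.8, -69.9], [-523.4, 2.3], [-592.1, -65.3]]
0.47 [[-908.8, -264.3], [-755.4, -205.3], [-639.0, -106.2], [-733.7, -196.9]]
0.6 [[-1417.1, -683.5], [-1111.1, -525.1], [-895.6, -341.7], [-1070.6, -504.2]]
172 #= .. ... ....-++*#%@@@* .........................................
173 #= . ..  ... .-+**+**#%#:........................  ...........   .
174 #= . . ... .  -+**++++**=:.............................:..... ....
175 #= ........ . -***+++****=........................................
176 #=  ...  . .  -+**++*****+:........:..................... ..... ..
177 #= ...... ..  :=**+*****+*=:......................:........... ...
178 *-       ..   .-**++**+****=---............................. .... 
179 +:.  .:-       -+++*****+***+++=:....................
[... 1158 characters left out ...]
**********.  :+*******+**+- ..... ..  .....  ... .. ... . ....
197 =*************:::-+**********+:  .. ....... ... ...  . .. .. . .. 
198 =*****+*******:---+***********=.   ........ ...  ..  ... . . ... .
199 =****+********:---===+*********==-:.  ........ ........ ....   . .
200 =********=++*+:----:--==++*******+-=--- .... .. .:  ..... ... .   
201 =*******+:--=---------:---=++*****-==--  .......:-  ..... ..  .:..
202 -++******:----------------::-=++**      ........:. ............:..
203 -:-=+*+**:-------------------::-==:::.. ..... . .......... .... ..
204 +=::=+***:----------------------:----:::.... . . . ........  . ...
205 *+:::=+++-------------------------------:::... .. . ....   ......
```

Run:
```python
from h import *
s=vision.camera_info("side")
pv=np.array([.588,-.057]);ax=np.array([.9974,-.072])
def P(a,r,h): 
    x=-r*np.cos(a)+h*np.sin(a); z=r*np.sin(a)+h*np.cos(a); return [*(pv+ax*x),.1+z]
for q in (0,.2,.29,.38,.47,.6):
    a=.38-q; print(q,proj(s,[P(a,.02,0),P(a,.07,0),P(a,.1,.006),P(a,.12,0)]).round(1).tolist())
```

```text
0 [[274.3, 187.2], [289.6, 185.6], [298.6, 182.6], [305.9, 183.9]]
0.2 [[274.7, 188.5], [290.8, 190.3], [300.6, 189.4], [307.8, 192.2]]
0.29 [[274.8, 189.1], [291.0, 192.4], [301.1, 192.5], [308.1, 195.9]]
0.38 [[274.8, 189.7], [291.0, 194.4], [301.2, 195.5], [308.0, 199.4]]
0.47 [[274.7, 190.2], [290.9, 196.4], [301.1, 198.4], [307.7, 202.8]]
0.6 [[274.6, 191.0], [290.3, 199.1], [300.5, 202.4], [306.5, 207.4]]
```

The lever is at about 0.33 rad by both the image line and the travel. I'll press 4 mm more and hold for well over 3 s.

apply_moves(deltas=[0,0,0.002,0,0,0,0.004,0,0,0,0.004,0,0,0,0.004,0])

```text
t: 23.2
position: [0.4905, -0.05, 0.0828]
ee_rot: [-3.139, -0.0, 1.525]
wrist_force: [-6.3, -0.3, 7.3]
opening: 0.0
grasp_force: 3.8
```

Run:
```python
from h import *
o=env.get_obs(); print(o['t'],o['position'],o['wrist_force'],o['grasp_force'])
g=cv2.cvtColor(vision.snapshot("side"),cv2.COLOR_BGR2GRAY).astype(int); g7=cv2.cvtColor(cv2.imread("pics/s7.png"),cv2.COLOR_BGR2GRAY).astype(int)
print("now idx",list(range(184,202)))
for x in (286,288,290,291): print(x,g[184:202,x].tolist(),"free",g7[178:194,x].tolist())
w=vision.snapshot("wrist"); c=vision.camera_info("wrist")
hsv=cv2.cvtColor(w,cv2.COLOR_BGR2HSV)
for q in ([.555,.0705,.125],[.559,.1263,.125]): print(proj(c,q))
cv2.imwrite("pics/w11.png",w)
```

```text
23.2 [ 0.49045806 -0.05001986  0.08282374] [-6.33039378 -0.31476829  7.32646708] 3.8009882817277685
now idx [184, 185, 186, 187, 188, 189, 190, 191, 192, 193, 194, 195, 196, 197, 198, 199, 200, 201]
286 [156, 155, 157, 159, 154, 144, 127, 121, 131, 142, 130, 141, 159, 157, 158, 164, 138, 87] free [156, 154, 162, 160, 161, 164, 172, 175, 156, 132, 145, 155, 160, 160, 154, 154]
288 [150, 156, 155, 137, 128, 137, 134, 130, 115, 133, 137, 128, 136, 156, 156, 156, 157, 123] free [158, 158, 157, 168, 175, 156, 167, 169, 147, 146, 167, 154, 145, 156, 154, 175]
290 [161, 158, 153, 130, 139, 148, 163, 146, 118, 129, 140, 133, 144, 162, 164, 157, 163, 143] free [165, 161, 197, 229, 194, 156, 183, 158, 79, 96, 134, 146, 163, 165, 199, 228]
291 [152, 152, 152, 147, 152, 156, 159, 144, 119, 127, 136, 140, 143, 153, 150, 155, 167, 162] free [160, 160, 174, 174, 157, 169, 165, 96, 13, 22, 28, 90, 145, 161, 165, 165]
[[430.17294427 -60.64613621]]
[[ 456.27406139 -272.08755076]]
```

apply_moves(deltas=[0,0,0,0,0,0,0,0,0,0,0,0,0,0,0,0,0,0,0,0,0,0,0,0,0,0,0,0,0,0,0,0])

```text
t: 24.3
position: [0.4905, -0.05, 0.0829]
ee_rot: [-3.139, -0.0, 1.525]
wrist_force: [-6.4, -0.8, 7.7]
opening: 0.0004
grasp_force: 3.8
```

apply_moves(deltas=[0,0,0.001,0,0,0,0.001,0,0,0,0.001,0,0,0,0.001,0,0,0,0.001,0,0,0,0.001,0,0,0,0.001,0,0,0,0.001,0])

```text
t: 25.3
position: [0.4905, -0.05, 0.0819]
ee_rot: [-3.139, -0.0, 1.525]
wrist_force: [-6.5, -0.4, 7.7]
opening: 0.0001
grasp_force: 4.0
```

apply_moves(deltas=[0,0,0,0,0,0,0,0,0,0,0,0,0,0,0,0,0,0,0,0,0,0,0,0,0,0,0,0,0,0,0,0])

```text
t: 26.3
position: [0.4905, -0.05, 0.0819]
ee_rot: [-3.139, -0.0, 1.525]
wrist_force: [-4.5, 0.0, 7.9]
opening: 0.0
grasp_force: 4.0
```

apply_moves(deltas=[0,0,0,0,0,0,0,0,0,0,0,0,0,0,0,0,0,0,0,0,0,0,0,0,0,0,0,0,0,0,0,0])

```text
t: 27.3
position: [0.4905, -0.05, 0.0819]
ee_rot: [-3.139, -0.0, 1.525]
wrist_force: [-6.7, -0.2, 8.4]
opening: 0.0002
grasp_force: 4.0
```

apply_moves(deltas=[0,0,0,0,0,0,0,0,0,0,0,0,0,0,0,0,0,0,0,0,0,0,0,0,0,0,0,0,0,0,0,0])

```text
t: 28.3
position: [0.4905, -0.05, 0.0819]
ee_rot: [-3.139, -0.0, 1.525]
wrist_force: [-5.4, 0.7, 7.2]
opening: 0.0003
grasp_force: 4.0
```

Run:
```python
from h import *
o=env.get_obs(); print(o['t'],o['position'],o['wrist_force'])
s=vision.camera_info("side"); im=vision.snapshot("side")
for q in ([.554,.071,.125],[.558,.123,.125],[.558,.123,.02]): print(proj(s,q).round(0))
g=cv2.cvtColor(im,cv2.COLOR_BGR2GRAY)
for y in range(188,256,1): print(y,''.join(" .:-=+*#%@"[int(v)*10//256] for v in g[y,222:292]))
```

```text
28.3 [ 0.49052309 -0.04999853  0.08189072] [-5.37438311  0.65590554  7.23786951]
[[258. 206.]]
[[246. 217.]]
[[248. 251.]]
188 %%%%%%%******==+=.  . .. ....... .....  =#+++****=++==+=--=++****+=++*
189 %%%%%%%*++***+++=:.  .. . .......... .  =*++++***+++++++=====++**++++*
190 #*#%%%#+-=****++=:..:::  . .. .. .... . =*++++***==++++++++====+++++**
191 *-+#%%*+=+*****+=: .:. .... .. .......  =*++=+***++++++++++=++===++=++
192 #**%%%*******+++=: . ......... . .......=*++++*******+-===+++++++=====
193 %%%%%%*********+=:  ....   .. . ..  ....=**+**********  .-+++++++++++=
194 %%%%%%******++*+=: .....       . .  ..  =***+*****+***   :++++++++++++
195 %%%%%%*****+-++++:....    .. .        . =**********+**   :+***+*++=+++
196 %%%%%#+****+=+**+:   . .          .   . =*************.. :+******+++++
197 #%%%#==*****+**+=:        . .   .     . =*************:::-+**********+
198 #%%%#=+*******+++-      . .. .  .. .    =****+********:---+**********+
199 %%%%%**#******++=- .         .  . ..    =*************:----==+*******+
200 %%%%%*##******+=+-   ..   . . .     .   =*****+**=++*+-----:--==++****
20
[... 3421 characters left out ...]
=------::..:-=++*+=-.. . .
247 .:------=+*++++++++*+**##*+++++++++++++++++=---------::..:-++=-:  ....
248 :------:=++++++*++++*********+++++++++++++=-----:-----------+=:   ....
249 --------=*+++++++++++*****+*#*+++++++++++=-----:.:::--------=- .... ..
250 ==------=*+++++++++****+*++*##*++++++++++=-----:::..::-------. . .... 
251 ++=-----=*+++++++++**********#*=+++++++=----------::.:-----:.. .. ....
252 +++-----=*++++++++++*********#*=+++++++----::-------------:.. .. .....
253 =====---=*++++++***+**+**+***#*+=+++++=:---:.::----------:. ...... .. 
254 -=====---+*+**+******+**+**+*##*++++++:----:::..::------:. ...........
255 :---==-===++***********+***+*##*=+++=---------::.:------.  ..........
```

Both caps sit at the projected places: (258,206) and (246,217). The lever has been held steady at about 8 N for more than 4 s, so I'll hand in.

```bash
python3 -c "
from rig import env
print(env.finish_job())"
```

```text
the job is handed in; nothing more can be done
None
```

The job is handed in, but no verdict came back. Both jars stand released in the left and middle cells, and the fingertips are still holding the lever at about level (roughly 0.37 rad by the image and travel, about 8 N).

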